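# Close the biscuit canister

## Robot

A 6-joint arm with a two-finger parallel gripper is mounted at the origin on the work surface. World frame = base frame: x ahead of the robot, y to its left, z up, the work surface at z = 0. Lengths are in m, angles in rad, forces in N, time in s.
With the tool pointing down it reaches from about 0.375 to 0.825 m from the base axis. Payload 5.5 kg.
Tool frame: the origin (TCP) lies midway between the tips of the shut fingers; the grasp point (between the pads) lies 19 mm behind it (r.grip_depth is the distance from the TCP to the grasp point, in m); x points along the fingers, y is the direction in which the jaws open and shut, and the axes are right-handed (so a half turn about x gives the same grasp; the last joint's range is limited). The gripper opens to 85 mm and grips with 20 to 120 N. Pads are 22 mm wide; open, the fingers measure 114 mm over their backs; the gripper's body (76 mm by 85 mm) begins 54 mm behind the grasp point. The pads swing forward as they close: fully open they stand 13 mm farther back than shut.
Start: joints at [1.34, 0.314, -0.047, 1.21, 0, 1.571], TCP at [0.137, 0.584, 0.231] pointing down, gripper open.
Joint ranges: [-2.67, 2.67], [-0.69, 1.73], [-1.03, 1.25], [-2.08, 2.16], [-1.42, 1.45], [-3.14, 3.14]. Speed limits (rad/s): [2.39, 2.39, 3.01, 3.14, 3.14, 3.14].

## Interface

Orientations are given as a rotation vector (axis times angle).
In Python, from rig import r, read_camera, camera_model, search_frame, outline_of gives the robot as it stands. The module is installed in compiled form; this text tells all that it offers.
- The arm moves only by the tool drive_tool, never from a script. Its argument "deltas" is a list that holds one entry, the list of rows, each a list of 6 numbers: the shift along the tool's x, y, z in m, then the turn, a rotation vector about the tool's x, y, z in rad. A call has 1 to 20 rows; each row shifts and turns the commanded pose from where the row before left it, along the tool's axes as they then stand; what a row does not reach is not made up. A row lasts 1/12 s, in which the tool goes at most 41.7 mm and 7.16 degrees, less where a joint would pass 70% of its speed; a pose out of reach is approached as far as the arm can. A call is refused whole if a number of a shift passes 0.0417 or a number of a turn 0.125, either way. A call with a gripper value outside its range is refused whole. "claw" is the closure, from 0 (fully open) to 1 (shut), set as the call begins (left out, the last holds). The fingers move at their own pace and stop on an object; "newtons" is the grip in N (left out, the last holds). Time passes only in rows, so rows that do not move let the fingers close. It gives the time, the measured TCP pose, the force and the opening at its end, in the units of the state.
- r.get_obs(): the state, without advancing time (a new reading comes with each control period).
- read_camera(name): name is "scene" or "top" or "wrist"; returns the picture (480x640x3 uint8, red, green, blue); there is no depth.
- camera_model(name): a dict with "intrinsics" (3x3 intrinsics, pixels), "R" (3x3) and "t" (3): a world point X has camera coordinates R X + t. Camera axes: x right, y down, z forward; pixel columns grow to the right and rows downward; lengths in m; the calibration is good to about 2 mm. The wrist camera is an equidistant fisheye: a pixel r from the principal point sees the ray r / f radians off the axis. A picture is of the moment at which its call begins: read the wrist's pose just before it. camera_model takes no time and is no camera call; for the wrist camera it gives the pose at the moment of the call.
- r.hand_in(): hands the job in, once; it reports no verdict.
Trained networks look in the newest picture that a camera, given by its name, has taken for a name from the list of things; names that differ only in an ending like _2 or _b are one class to them, and where a whole thing is asked for, a point or a joint stands for the part that bears it (a point fixed in the world has none). Each returns a list of dicts, best first, with "conf" (0 to 1); they miss things now and then, are a little off and sometimes report something else, mostly with a low value. They report only what shows in the picture. A call takes as long as a camera call. They do not tell look-alikes from the thing itself.
- search_frame(camera, label): "at" ([x, y, z] in m, in world coordinates, good to about 4 mm: the middle of the surface that is visible of it).
- outline_of(camera, label): "region" (480x640 bool, what is visible of it).
The state is a dict: "time_s": time; "joints": joint angles; "qd": joint speeds; "joint_torque": joint torques, N m; "ee_pos": TCP position; "orientation": TCP orientation; "ft_force": force on the tool from outside, world axes, zero at the start; "moment": the same for the moment, N m; "width": opening from 0.0 (shut) to 1.0 (fully open).
Only numpy, scipy, OpenCV 4.12 (cv2) and the standard library are available. Lean on these libraries where they do the work, as an engineer would, in place of code of your own. Each camera call takes 0.05 s, during which the arm holds its last target. There are 200 camera calls.

## Task

Close the canister of joining biscuits: slide its round lid across from the side shelf, without lifting it clear, until it drops into the mouth and sits fully seated and level on the rim. Then swing the red keeper bar across over the lid as far as its stop. Leave the glue bottle, hammer and offcut where they are.

Things in the scene. Friction and masses are not known exactly. Their poses are not given: they have to be found in the camera images.
- station: Fixed plywood board (12 mm thick) carrying canister, shelf and keeper; turned up to 0.5 rad. Origin on the bench under the canister's centre, z up. White side shelf, top level with the rim, 150 mm wide in x, from y = -76 to -262 mm: the lid starts on it and must travel towards +y. Only the keeper and its post, on the +x side, stand higher than the rim.
- canister_rim (a point): Centre of the mouth of the fixed blue round canister, at rim height, 82 mm above the bench. Outer diameter 122 mm, inner 114 mm, wall 4 mm. Axes as the board's: x towards the keeper's pivot, y away from the shelf, z up.
- lid_seat (a point): Point on the lid's axis at the underside of its flange; z up. Starts 5 mm above rim height (step standing on the shelf); seated, it lies at canister_rim, flange flat on the rim. Pushed from behind along +y with two spread fingers, the lid rides over the near rim, tips a little and drops in; the step then meets the far wall, with 4 mm play all round.
- lid: Dark wooden round lid, loose, about 0.2 kg, no handle, small brass disc inlaid on top. Flange 140 mm across, 8 mm thick, lower edge bevelled 3 mm; beneath it a round step 106 mm across, 5 mm deep, bevelled. Origin at the centre of the step's underside, z up.
- keeper_pivot (a point): Pivot of the keeper at the underside of the bar: 105 mm from the canister's centre along the +x axis of canister_rim, 95 mm above the bench (13 mm above the rim). Bar 24 mm wide, 8 mm thick, reaching 113 mm from the pivot; it passes 5 mm above a seated lid.
- keeper_pin (a point): Middle of the upright black pin on the free end of the red keeper bar: 16 mm diameter, standing 32 mm above the bar (this point is 24 mm above the bar's underside, 98 mm from the pivot). Push it sideways, or pinch it from above.
- keeper (a joint): Angle of the keeper about its upright pivot: 0 = parked, pointing along +y of canister_rim; grows counter-clockwise seen from above; 1.57 = against its stop, pointing along -x across the middle of the lid. Stays where it is left (light friction, about 1 N at the pin).
- glue: White glue bottle with a yellow label and orange cap, 56 mm diameter, 150 mm tall, standing on the bench; leave alone. Origin at the centre of its foot.
- hammer: Hammer, 260 mm long, lying on the bench; leave alone. Lies along its x, origin at the underside of its middle.
- offcut: Brown wooden offcut 70 x 110 x 35 mm lying on the bench; leave alone. Origin at the centre of its underside.
Mind the look-alikes: they are no part of the job. There is more than one size of the lid; the job needs the smallest.

How it is judged:
On the way:
1. the lid is seated and level on the canister's rim while the keeper is still clear of it (horizontal distance between lid_seat and canister_rim below 0.007 m and z of lid_seat in the frame of canister_rim between -0.0025 and 0.0025 m and angle between lid_seat's own z axis and vertical below 0.025 rad and value of joint keeper below 0.8 rad), for 0.2 s.
At the end, for the whole second after the job is handed in: The lid rests in the canister's mouth, right way up, its axis within 7 mm of the canister's, flange on the rim within 2.5 mm in height and 0.025 rad of level, at rest; the keeper bar is across it, at 1.42 rad or more (stop at 1.57) (horizontal distance between lid_seat and canister_rim below 0.007 m and z of lid_seat in the frame of canister_rim between -0.0025 and 0.0025 m and angle between lid_seat's own z axis and vertical below 0.025 rad and value of joint keeper above 1.42 rad and linear speed of lid below 0.02 m/s); the robot touches nothing.
It fails at once if the lid is lifted clear (its seat point over 40 mm above the rim) (z of lid_seat in the frame of canister_rim above 0.04 m).
It fails at once if the lid falls off the shelf or canister (z of lid_seat in the frame of canister_rim below -0.03 m).
It fails at once if the glue bottle is moved by more than 30 mm (distance of glue from where it was at the start of the episode above 0.03 m).
It fails at once if the hammer is moved by more than 30 mm (distance of hammer from where it was at the start of the episode above 0.03 m).
It fails at once if the offcut is moved by more than 30 mm (distance of offcut from where it was at the start of the episode above 0.03 m).
It also fails if it takes over 58 s, if anything falls off the work surface, if the arm or the gripper's body presses on something with over 40 N, if the wrist force passes 120 N, or if a joint passes its speed limit or range.

## Working session

There is one attempt and no reset: what is moved stays moved. The work goes in short steps, Python scripts to look and compute and a tool call to move; the robot and the scene stay as the last step left them, time stands still between calls to the robot, and variables do not carry over. Pictures are saved under pics/ and viewed, about 8 in all and at most 12, crops included, and the job is handed in when it is done.

Besides the shell and the picture viewer there is one more tool, called after "Request:" in YAML: its name, and indented under it one key for each argument. drive_tool: Moves the arm, as the interface text tells. Its arguments: {"type":"object","properties":{"deltas":{"type":"array","items":{"type":"array","items":{"type":"array","items":{"type":"number"}}}},"claw":{"type":"number"},"newtons":{"type":"number"}},"required":["deltas"]}

```bash
mkdir -p pics; python3 - <<'E'
from rig import r, read_camera, camera_model, search_frame, outline_of
import cv2,numpy as np
o=r.get_obs();print(o)
for c in("scene","top"):
    im=read_camera(c);cv2.imwrite(f"pics/{c}1.png",im[:,:,::-1])
    m=camera_model(c);print(c,np.round(m["intrinsics"],1).tolist(),np.round(m["R"],3).tolist(),np.round(m["t"],3).tolist())
    for l in("lid","station","keeper_pin","keeper","glue","hammer","offcut"):
        print(l,[(np.round(d["at"],3).tolist(),round(d["conf"],2)) for d in search_frame(c,l)])
E
```

```text
{'time_s': 0.0, 'joints': array([ 1.34001103e+00,  3.14216449e-01, -4.80548539e-02,  1.21021841e+00,
        3.12427175e-05,  1.57079066e+00]), 'qd': array([-0.00170756,  0.00048763,  0.00016112,  0.00151153,  0.00143301,
       -0.00087131]), 'joint_torque': array([-5.70238103e-05, -5.39591110e+01,  3.39750016e+01,  1.93398236e-02,
        1.88139143e-04, -6.52047802e-06]), 'ee_pos': array([0.13710382, 0.58353554, 0.23045094]), 'orientation': array([ 0.17986611,  1.56341779, -0.18250762]), 'ft_force': array([ 1.00503211, -0.17284651,  0.35231767]), 'moment': array([-0.00048477, -0.04641421,  0.03144594]), 'width': 0.9973565991872909}
scene [[622.6, 0.0, 319.2], [0.0, 622.6, 231.8], [0.0, 0.0, 1.0]] [[0.458, 0.889, 0.0], [0.615, -0.317, -0.722], [-0.642, 0.331, -0.692]] [-0.276, -0.26, 1.968]
lid [([0.719, -0.318, 0.022], 0.93), ([0.352, -0.322, 0.019], 0.8), ([0.506, -0.075, 0.097], 0.7)]
station []
keeper_pin [([0.608, 0.142, 0.102], 0.64)]
keeper [([0.605, 0.142, 0.104], 0.91)]
glue [([0.55, 0.365, 0.075], 0.67)]
hammer [([0.712, 0.065, 0.018], 0.77)]
offcut [([0.368, 0.078, 0.034], 0.69)]
top [[540.6, 0.0, 328.3], [0.0, 540.6, 249.9], [0.0, 0.0, 1.0]] [[0.006, -1.0, -0.004], [-0.981, -0.006, -0.192], [0.192, 0.005, -0.981]] [0.052, 0.563, 1.184]
lid [([0.501, -0.068, 0.092], 0.9), ([0.711, -0.309, 0.015], 0.68), ([0.342, -0.32, 0.018], 0.59)]
station [([0.533, 0.046, 0.012], 0.87)]
keeper_pin [([0.61, 0.133, 0.103], 0.62), ([0.53, 0.052, 0.015], 0.45)]
keeper [([0.603, 0.137, 0.104], 0.85)]
glue [([0.535, 0.362, 0.105], 0.95), ([0.529, 0.048, 0.012], 0.54)]
hammer []
offcut [([0.362, 0.084, 0.034], 0.88)]
```

View pics/top1.png

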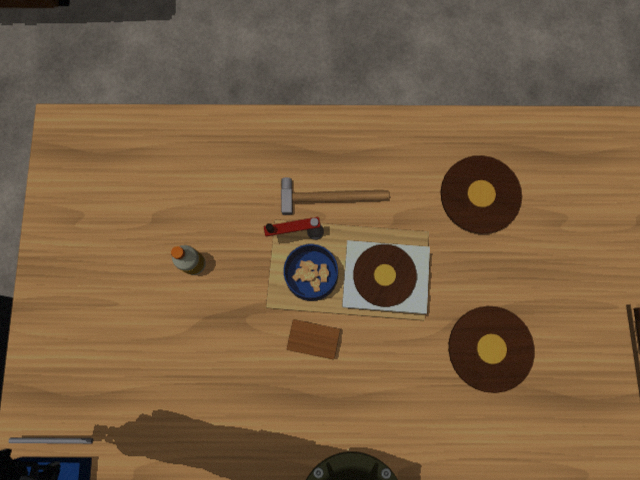

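View pics/scene1.png

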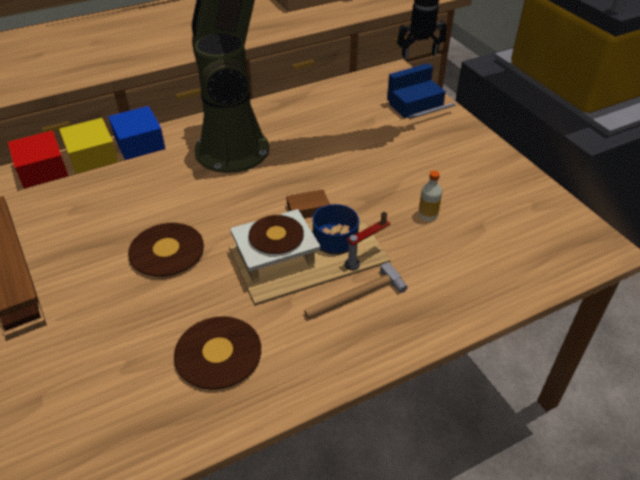

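The top view shows three lid look-alikes: on the shelf (385,275), on the bench at back (481,194), and on the bench in front (491,349). The shelf one is the smallest. The canister is at (311,272), the keeper pin at (268,229) and its pivot at (315,223).

```bash
cat > h.py <<'E'
from rig import r, read_camera, camera_model, search_frame, outline_of
import cv2,numpy as np
from scipy.spatial.transform import Rotation as Ro
def ray(c,uv,z,m=None):
    m=m or camera_model(c);K=m["intrinsics"];R=m["R"];t=m["t"];C=-R.T@t
    uv=np.atleast_2d(uv)
    if c!="wrist":
        d=np.c_[uv,np.ones(len(uv))]@np.linalg.inv(K).T
    else:
        p=(uv-K[:2,2][None])/K[0,0];a=np.linalg.norm(p,axis=1)[:,None]+1e-9
        d=np.c_[p/a*np.sin(a),np.cos(a)]
    d=d@R
    return C+d*((z-C[2])/d[:,2])[:,None]
def fitcirc(P):
    A=np.c_[2*P[:,:2],np.ones(len(P))];s=np.linalg.lstsq(A,(P[:,:2]**2).sum(1),rcond=None)[0]
    return s[:2],np.sqrt(s[2]+s[:2]@s[:2])
def big(mask):
    cs=cv2.findContours(mask.astype(np.uint8),cv2.RETR_EXTERNAL,cv2.CHAIN_APPROX_NONE)[0]
    return max(cs,key=cv2.contourArea)[:,0,:].astype(float)
def circ(c,mask,z):
    p=cv2.convexHull(big(mask).astype(np.float32))[:,0]
    return fitcirc(ray(c,p,z))
E
python3 - <<'E'
from h import *
for c in("top","scene"):
    im=read_camera(c)
    for d in outline_of(c,"lid"):
        print(c,"lid",circ(c,d["region"],.094),d["conf"],big(d["region"]).mean(0))
    hsv=cv2.cvtColor(im,cv2.COLOR_RGB2HSV)
    w=np.zeros((480,640),bool); w[200:330,255:440]=1
    if c=="top":
        b=(hsv[...,0]>100)&(hsv[...,0]<130)&(hsv[...,1]>120)&w
        print("can",circ(c,b,.082),b.sum())
        s=(hsv[...,1]<60)&(hsv[...,2]>130)&w; s[:,:338]=0
        q=cv2.minAreaRect(cv2.convexHull(big(s).astype(np.float32)));print(q)
        bx=ray(c,cv2.boxPoints(q),.082);print(bx.round(4))
        for i in range(4):
            e=bx[(i+1)%4]-bx[i];print(np.linalg.norm(e[:2]),np.arctan2(e[1],e[0]))
        cv2.imwrite("pics/crop.png",cv2.resize(im[200:340,250:450,::-1],None,fx=4,fy=4,interpolation=cv2.INTER_CUBIC))
    red=((hsv[...,0]<6)|(hsv[...,0]>174))&(hsv[...,1]>180)&(hsv[...,2]>90); red[:170]=0
    P=ray(c,big(red),.103);print("red",P.mean(0),np.linalg.svd(P-P.mean(0))[2][0])
E
```

```text
top lid (array([ 0.68747994, -0.28854695]), np.float64(0.09187582924151247)) 0.92 [480.50666667 193.82222222]
top lid (array([ 0.50130051, -0.06913473]), np.float64(0.0698610864188862)) 0.83 [384.8079096  274.71186441]
top lid (array([0.68325683, 0.04256202]), np.float64(0.1209882354718518)) 0.75 [326.66787004 195.57400722]
top lid (array([ 0.34374509, -0.29422567]), np.float64(0.09182505944976195)) 0.72 [491.0122449  348.67346939]
can (array([0.51015419, 0.09512628]), np.float64(0.0596233661364694)) 1106
((386.44189453125, 276.2405700683594), (84.4660873413086, 66.4039077758789), 4.4846062660217285)
[[ 0.4322  0.0251  0.082 ]
 [ 0.5808  0.0137  0.082 ]
 [ 0.5667 -0.1749  0.082 ]
 [ 0.4189 -0.1591  0.082 ]]
0.1490508239505148 -0.07662489144541391
0.18913576405677657 -1.645172395704371
0.14869383040419282 3.035291686879815
0.18472522964800725 1.4987609501963772
red [0.60756266 0.13432558 0.103     ] [ 1.32994472e-01 -9.91116779e-01 -1.48023839e-28]
scene lid (array([ 0.427026  , -0.33031894]), np.float64(0.09198300906645851)) 0.84 [165.76756757 249.        ]
scene lid (array([ 0.76914819, -0.32471655]), np.float64(0.09153716626412185)) 0.77 [217.53070175 352.39912281]
scene lid (array([ 0.58488202, -0.01294408]), np.float64(0.20031651887564625)) 0.71 [306.98458574 247.06165703]
scene lid (array([ 0.50299188, -0.06920257]), np.float64(0.07002499037796156)) 0.6 [276.58518519 233.74074074]
red [0.61076256 0.14129238 0.103     ] [-1.57082510e-01  9.87585482e-01  2.00790937e-28]
```

View pics/crop.png

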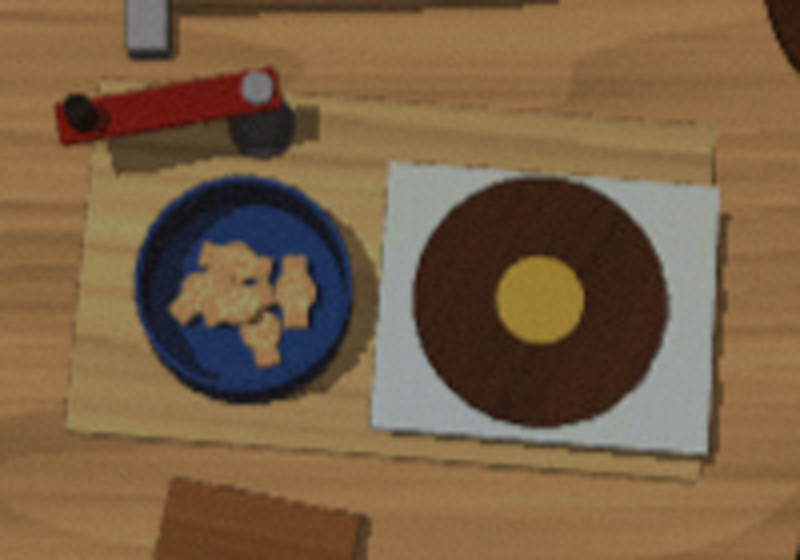

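The crop shows the lid on the shelf (540,300), the canister (245,290), and the keeper parked slightly turned in. Both cameras put the lid at (0.502, -0.069) with radius 70 mm, which is the right one. The canister is at about (0.5115, 0.095) and the board yaw about -0.078.

```bash
cat >> h.py <<'E'
def plan(wps,yaw_dir=None):
    """from current pose: turn about tool x to put tool y along +-yaw_dir(world xy); then shifts in that tool frame"""
    o=r.get_obs();R0=Ro.from_rotvec(o["orientation"]).as_matrix()
    print("pos",o["ee_pos"].round(4),"R",R0.round(3).tolist(),"q",o["joints"].round(2),"F",o["ft_force"].round(1),"w",round(o["width"],3),"t",round(o["time_s"],2))
    R=R0
    if yaw_dir is not None:
        for s in(1,-1):
            y=s*np.r_[yaw_dir,0]/np.linalg.norm(yaw_dir);x=np.r_[0,0,-1.]
            Rt=np.c_[x,y,np.cross(x,y)];v=Ro.from_matrix(R0.T@Rt).as_rotvec();print("turn",s,v.round(4))
            p=o["ee_pos"]
            for w in wps: print("  shift",(Rt.T@(np.array(w)-p)).round(4));p=np.array(w)
E
python3 -c "
from h import *
plan([(.42,.35,.25),(.4974,-.149,.25),(.4974,-.149,.11)],(.998,-.058))"
```

```text
pos [0.1372 0.5841 0.2313] R [[-0.0, 0.229, 0.973], [0.0, 0.973, -0.229], [-1.0, 0.0, -0.0]] q [ 1.34  0.31 -0.05  1.21  0.    1.57] F [ 0.3  0.4 -0.5] w 0.999 t 1.0
turn 1 [ 1.3981e+00 -1.0000e-04  0.0000e+00]
  shift [-0.0187  0.2959  0.2173]
  shift [0.     0.1062 0.4937]
  shift [0.14 0.   0.  ]
turn -1 [-1.7435e+00 -0.0000e+00 -1.0000e-04]
  shift [-0.0187 -0.2959 -0.2173]
  shift [ 0.     -0.1062 -0.4937]
  shift [0.14 0.   0.  ]
```

Request:
drive_tool:
  deltas:
    - [[0, 0, 0.0415, 0.0699, 0, 0], [0, 0, 0.0415, 0.0699, 0, 0], [0, 0, 0.0415, 0.0699, 0, 0], [0, 0, 0.0415, 0.0699, 0, 0], [0, 0, 0.0415, 0.0699, 0, 0], [0, 0, 0.0415, 0.0699, 0, 0], [0, 0, 0.0415, 0.0699, 0, 0], [0, 0, 0.0415, 0.0699, 0, 0], [0, 0, 0.0415, 0.0699, 0, 0], [0, 0, 0.0415, 0.0699, 0, 0], [0, 0, 0.0415, 0.0699, 0, 0], [0, 0, 0.0415, 0.0699, 0, 0], [0, 0, 0.0415, 0.0699, 0, 0], [0, 0, 0.0415, 0.0699, 0, 0], [0, 0, 0.0415, 0.0699, 0, 0], [0, 0, 0.0415, 0.0699, 0, 0], [0, 0, 0.0415, 0.0699, 0, 0], [0, 0, 0.0415, 0.0699, 0, 0], [0, 0, 0.0415, 0.0699, 0, 0], [0, 0, 0.0415, 0.0699, 0, 0]]
  claw: 0

```text
time_s: 2.67
ee_pos: [0.6158, -0.0141, 0.2312]
orientation: [1.255, 1.179, -1.254]
ft_force: [0.9, 0.8, 0.0]
width: 1.002
```

```bash
python3 -c "
from h import *
plan([(.4974,-.149,.2),(.4974,-.149,.11)],(.998,-.058))"
```

```text
pos [ 0.6158 -0.0141  0.2312] R [[0.0, 0.998, -0.061], [-0.0, -0.061, -0.998], [-1.0, 0.0, 0.0]] q [-0.02  0.34 -0.01  1.22 -0.    1.61] F [0.9 0.8 0. ] w 1.002 t 2.67
turn 1 [-0.0034  0.     -0.0005]
  shift [ 0.0312 -0.1103  0.1415]
  shift [0.09 0.   0.  ]
turn -1 [ 3.1382e+00 -8.0000e-04 -1.0000e-04]
  shift [ 0.0312  0.1103 -0.1415]
  shift [0.09 0.   0.  ]
```

Request:
drive_tool:
  deltas:
    - [[0, -0.0276, 0.0354, 0, 0, 0], [0, -0.0276, 0.0354, 0, 0, 0], [0, -0.0276, 0.0354, 0, 0, 0], [0, -0.0276, 0.0354, 0, 0, 0], [0, 0, 0, 0, 0, 0], [0, 0, 0, 0, 0, 0]]

```text
time_s: 3.17
ee_pos: [0.5042, -0.139, 0.2317]
orientation: [1.255, 1.179, -1.254]
ft_force: [0.2, -0.3, 0.4]
width: 1.003
```

```bash
python3 - <<'E'
from h import *
plan([(.4974,-.149,.11)],(.998,-.058))
m=camera_model("wrist");im=read_camera("wrist");cv2.imwrite("pics/w1.png",im[:,:,::-1])
for d in outline_of("wrist","lid"):
    p=cv2.convexHull(big(d["region"]).astype(np.float32))[:,0]
    print(d["conf"],p.mean(0),fitcirc(ray("wrist",p,.094,m)))
hsv=cv2.cvtColor(im,cv2.COLOR_RGB2HSV)
b=(hsv[...,0]>100)&(hsv[...,0]<130)&(hsv[...,1]>120)
p=cv2.convexHull(big(b).astype(np.float32))[:,0];print(p.mean(0),fitcirc(ray("wrist",p,.082,m)))
E
```

```text
pos [ 0.5042 -0.139   0.2317] R [[0.001, 0.998, -0.062], [-0.0, -0.062, -0.998], [-1.0, 0.001, 0.0]] q [-0.27  0.17 -0.23  1.17  0.    1.36] F [ 0.2 -0.3  0.4] w 1.003 t 3.17
turn 1 [-0.0037  0.0001 -0.0006]
  shift [ 0.1217 -0.0062  0.0104]
turn -1 [ 3.1378e+00 -9.0000e-04 -1.0000e-04]
  shift [ 0.1217  0.0062 -0.0104]
0.76 [311.78946 143.57895] (array([ 0.50021276, -0.07067595]), np.float64(0.07004998970471397))
0.56 [512.875   313.65625] (array([ 0.66927662, -0.25210489]), np.float64(0.07333704860548594))
[315.25    13.6875] (array([0.51103474, 0.06658613]), np.float64(0.048909520614040844))
```

View pics/w1.png

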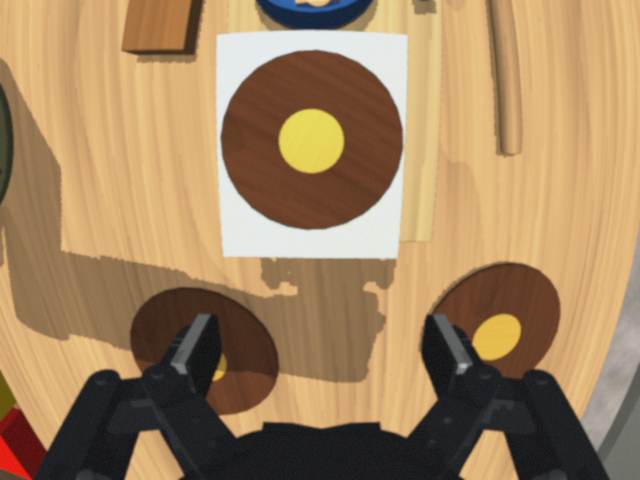

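The wrist view shows the lid at (311,140), agreeing with the top camera, and the shelf ends at row 258. I'm descending behind the lid.

Request:
drive_tool:
  deltas:
    - [[0, -0.0075, 0.0115, 0, 0, 0], [0.035, 0, 0, 0, 0, 0], [0.035, 0, 0, 0, 0, 0], [0.035, 0, 0, 0, 0, 0], [0.025, 0, 0, 0, 0, 0], [0.012, 0, 0, 0, 0, 0], [0.007, 0, 0, 0, 0, 0], [0.005, 0, 0, 0, 0, 0], [0, 0, 0, 0, 0, 0], [0, 0, 0, 0, 0, 0], [0, 0, 0, 0, 0, 0]]

```text
time_s: 4.18
ee_pos: [0.4984, -0.1486, 0.0784]
orientation: [1.252, 1.18, -1.25]
ft_force: [-0.6, 0.2, 0.5]
width: 1.006
```

```bash
python3 - <<'E'
from h import *
plan([(.496,-.150,.073)],(.998,-.062))
im=read_camera("wrist");cv2.imwrite("pics/w2.png",im[:,:,::-1])
E
```

```text
pos [ 0.4984 -0.1486  0.0784] R [[0.002, 0.998, -0.058], [-0.001, -0.058, -0.998], [-1.0, 0.002, 0.001]] q [-0.29  0.28 -0.47  0.82 -0.    1.34] F [-0.6  0.2  0.5] w 1.006 t 4.18
turn 1 [ 0.0044  0.0005 -0.002 ]
  shift [ 0.0054 -0.0023  0.0015]
turn -1 [-3.1372e+00  3.1000e-03  8.0000e-04]
  shift [ 0.0054  0.0023 -0.0015]
```

View pics/w2.png

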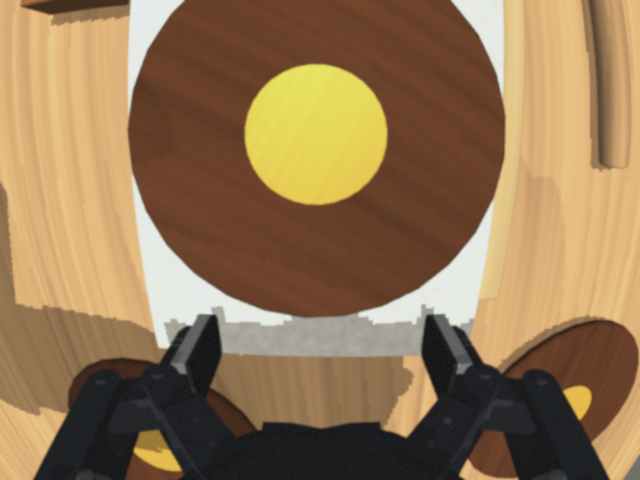

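Both fingers are over the rear shelf edge, symmetric about the lid: lid centre column 316, fingers at 205 and 437. I'll lower the last bit and start the push.

Request:
drive_tool:
  deltas:
    - [[0.003, -0.002, 0, 0, 0, 0], [0.0025, 0, 0, 0, 0, 0], [0, 0, 0, 0, 0, 0], [0, 0, -0.004, 0, 0, 0], [0, 0, -0.004, 0, 0, 0], [0, 0, -0.004, 0, 0, 0], [0, 0, -0.004, 0, 0, 0], [0, 0, -0.004, 0, 0, 0], [0, 0, -0.004, 0, 0, 0], [0, 0, -0.004, 0, 0, 0], [0, 0, -0.004, 0, 0, 0], [0, 0, -0.004, 0, 0, 0], [0, 0, -0.004, 0, 0, 0], [0, 0, 0, 0, 0, 0]]

```text
time_s: 5.4
ee_pos: [0.4976, -0.1075, 0.0718]
orientation: [1.252, 1.182, -1.251]
ft_force: [0.9, 0.3, 0.3]
width: 0.999
```

```bash
cat >> h.py <<'E'
def wlid(z=.094):
    m=camera_model("wrist");im=read_camera("wrist")
    for d in outline_of("wrist","lid")[:2]:
        p=cv2.convexHull(big(d["region"]).astype(np.float32))[:,0];p=p[(p[:,1]>3)]
        print("wrist lid",round(d["conf"],2),fitcirc(ray("wrist",p,z,m)))
    im=read_camera("top")
    for d in outline_of("top","lid")[:4]: print("top",round(d["conf"],2),circ("top",d["region"],z))
E
python3 - <<'E'
from h import *
plan([(.5115-.063*.065,.095-.998*.065,.073)],(.998,-.062))
wlid()
E
```

```text
pos [ 0.4976 -0.1075  0.0718] R [[-0.0, 0.998, -0.057], [0.001, -0.057, -0.998], [-1.0, -0.0, -0.001]] q [-0.21  0.27 -0.5   0.81  0.    1.41] F [0.9 0.3 0.3] w 0.999 t 5.4
turn 1 [ 0.0048 -0.0006  0.    ]
  shift [-0.0012  0.0012 -0.1379]
turn -1 [-3.1368e+00 -1.0000e-04 -1.0000e-03]
  shift [-0.0012 -0.0012  0.1379]
wrist lid 0.93 (array([ 0.39019368, -0.18770034]), np.float64(0.026839978270121804))
wrist lid 0.88 (array([ 0.50007277, -0.04256188]), np.float64(0.06988514485508483))
top 0.83 (array([ 0.6881721 , -0.28899048]), np.float64(0.09182839983134596))
top 0.62 (array([ 0.50114182, -0.03889912]), np.float64(0.06799414138109734))
top 0.55 (array([ 0.34450965, -0.30960175]), np.float64(0.07820714473442907))
top 0.27 (array([0.51715995, 0.04668356]), np.float64(0.1639276709648357))
```

Request:
drive_tool:
  deltas:
    - [[0, 0.00015, -0.005, 0, 0, 0], [0, 0.00015, -0.005, 0, 0, 0], [0, 0.00015, -0.005, 0, 0, 0], [0, 0.00015, -0.005, 0, 0, 0], [0, 0.00015, -0.005, 0, 0, 0], [0, 0.00015, -0.005, 0, 0, 0], [0, 0.00015, -0.005, 0, 0, 0], [0, 0.00015, -0.005, 0, 0, 0], [0, 0.00015, -0.005, 0, 0, 0], [0, 0.00015, -0.005, 0, 0, 0], [0, 0.00015, -0.005, 0, 0, 0], [0, 0.00015, -0.005, 0, 0, 0], [0, 0.00015, -0.005, 0, 0, 0], [0, 0.00015, -0.005, 0, 0, 0], [0, 0.00015, -0.005, 0, 0, 0], [0, 0.00015, -0.005, 0, 0, 0], [0, 0.00015, -0.005, 0, 0, 0], [0, 0.00015, -0.005, 0, 0, 0], [0, 0.00015, -0.005, 0, 0, 0], [0, 0, 0, 0, 0, 0]]

```text
time_s: 7.27
ee_pos: [0.5061, -0.0126, 0.0718]
orientation: [1.252, 1.182, -1.251]
ft_force: [-0.1, 0.3, 1.5]
width: 1.003
```

```bash
python3 - <<'E'
from h import *
plan([(.5115-.063*.065,.095-.998*.065,.073)],(.998,-.062))
wlid()
cv2.imwrite("pics/t3.png",cv2.resize(read_camera("wrist")[:,:,::-1],None,fx=1,fy=1))
E
```

```text
pos [ 0.5061 -0.0126  0.0718] R [[0.0, 0.998, -0.057], [0.001, -0.057, -0.998], [-1.0, 0.0, -0.001]] q [-0.03  0.26 -0.5   0.8   0.    1.6 ] F [-0.1  0.3  1.5] w 1.003 t 7.27
turn 1 [ 0.005  -0.0008 -0.0001]
  shift [-0.0012 -0.0014 -0.0427]
turn -1 [-3.1366e+00  2.0000e-04 -1.2000e-03]
  shift [-0.0012  0.0014  0.0427]
wrist lid 0.74 (array([0.50845349, 0.05255097]), np.float64(0.06981034645753494))
wrist lid 0.72 (array([ 0.40508649, -0.13043095]), np.float64(0.029099995489315213))
top 0.95 (array([0.50880938, 0.06186635]), np.float64(0.06531338048751391))
top 0.78 (array([ 0.34386496, -0.29469022]), np.float64(0.0922955149375529))
top 0.68 (array([ 0.68787795, -0.28872369]), np.float64(0.09262037671911799))
```

View pics/t3.png

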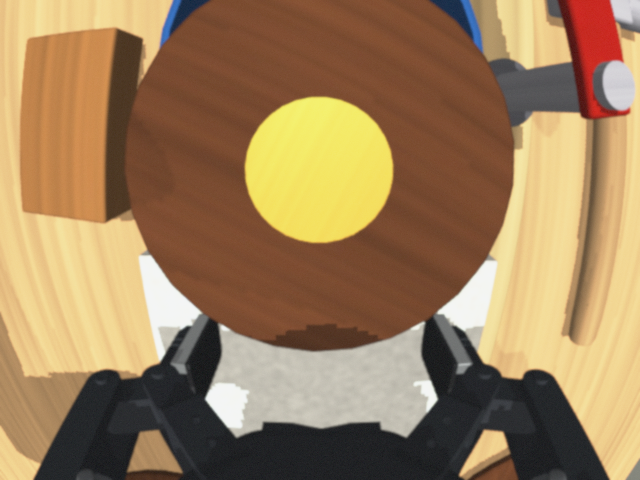

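The wrist view shows the lid (319,170) centred between the fingers and over the mouth, with the keeper clear on the right. I'll finish the push.

Request:
drive_tool:
  deltas:
    - [[0, 0, -0.004, 0, 0, 0], [0, 0, -0.004, 0, 0, 0], [0, 0, -0.004, 0, 0, 0], [0, 0, -0.004, 0, 0, 0], [0, 0, -0.004, 0, 0, 0], [0, 0, -0.004, 0, 0, 0], [0, 0, -0.004, 0, 0, 0], [0, 0, -0.003, 0, 0, 0], [0, 0, -0.003, 0, 0, 0], [0, 0, -0.003, 0, 0, 0], [0, 0, -0.003, 0, 0, 0], [0, 0, -0.002, 0, 0, 0], [0, 0, 0, 0, 0, 0], [0, 0, 0, 0, 0, 0], [0, 0, 0, 0, 0, 0]]

```text
time_s: 8.77
ee_pos: [0.5084, 0.0284, 0.0718]
orientation: [1.252, 1.181, -1.252]
ft_force: [-0.1, -0.5, -0.2]
width: 0.999
```

```bash
python3 - <<'E'
from h import *
plan([(.5115-.063*.065,.095-.998*.065,.073)],(.998,-.062))
wlid(.090)
a=read_camera("wrist")[:,:,::-1];b=read_camera("scene")[180:300,240:400,::-1]
b=cv2.resize(b,(640,480),interpolation=cv2.INTER_CUBIC)
cv2.imwrite("pics/t4.png",cv2.resize(np.hstack([a,b]),(800,300)))
E
```

```text
pos [0.5084 0.0284 0.0718] R [[-0.0, 0.998, -0.058], [0.0, -0.058, -0.998], [-1.0, -0.0, -0.0]] q [ 0.06  0.27 -0.5   0.81  0.    1.68] F [-0.1 -0.5 -0.2] w 0.999 t 8.77
turn 1 [ 0.0041 -0.0003  0.0001]
  shift [-0.0012 -0.0011 -0.0017]
turn -1 [-3.1375e+00 -1.0000e-04 -4.0000e-04]
  shift [-0.0012  0.0011  0.0017]
wrist lid 0.73 (array([0.51074591, 0.09340641]), np.float64(0.06928978005867996))
wrist lid 0.46 (array([ 0.61840787, -0.09877554]), np.float64(0.008952323984115686))
top 0.88 (array([ 0.34388443, -0.29568802]), np.float64(0.09188965260784407))
top 0.82 (array([0.51091295, 0.11284504]), np.float64(0.057459923121682466))
top 0.65 (array([ 0.68813064, -0.2894251 ]), np.float64(0.09143344159514111))
top 0.2 (array([0.68103581, 0.1429792 ]), np.float64(0.041751509998326324))
```

View pics/t4.png

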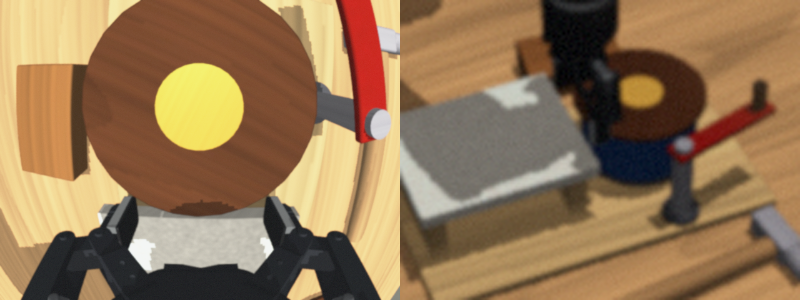

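The lid's fitted radius at z = 0.090 is 69 mm; it would come out near 72 mm if it were still riding high. So it appears to have dropped in. Next I retreat, rise and verify.

Request:
drive_tool:
  deltas:
    - [[0, 0, 0.008, 0, 0, 0], [0, 0, 0.01, 0, 0, 0], [0, 0, 0.012, 0, 0, 0], [-0.02, 0, 0, 0, 0, 0], [-0.035, 0, 0, 0, 0, 0], [-0.035, 0, 0, 0, 0, 0], [-0.035, 0, 0, 0, 0, 0], [0, 0, 0, 0, 0, 0], [0, 0, 0, 0, 0, 0], [0, 0, 0, 0, 0, 0]]

```text
time_s: 9.9
ee_pos: [0.5064, -0.0026, 0.1965]
orientation: [1.252, 1.181, -1.253]
ft_force: [0.2, -1.1, -0.7]
width: 1.002
```

```bash
python3 - <<'E'
from h import *
plan([],(.998,-.062))
m=camera_model("wrist");im=read_camera("wrist")
d=outline_of("wrist","lid")[0];p=cv2.convexHull(big(d["region"]).astype(np.float32))[:,0]
for z in(.085,.090,.095): print(z,fitcirc(ray("wrist",p,z,m)))
# pose fit: circle radius .07, centre, tilt
from scipy.optimize import least_squares
def f(v):
    n=np.r_[v[3],v[4],1];n/=np.linalg.norm(n);c=v[:3]
    A=ray("wrist",p,0,m);B=ray("wrist",p,.2,m);D=B-A
    X=A+D*(((c-A)@n)/(D@n))[:,None]
    return np.linalg.norm(X-c,axis=1)-.07
s=least_squares(f,[.511,.094,.09,0,0]);print(s.x.round(4),np.abs(s.fun).max())
for l in("keeper_pin","keeper"):
    print(l,[(np.round(x["at"],3).tolist(),round(x["conf"],2)) for x in search_frame("wrist",l)])
read_camera("scene");read_camera("top")
for c in("scene","top"):
    print(c,[(np.round(x["at"],3).tolist(),round(x["conf"],2)) for x in search_frame(c,"keeper_pin")])
    im2=read_camera(c)
    L=[e for e in outline_of(c,"lid")]
    for e in L: print(c,circ(c,e["region"],.09),round(e["conf"],2))
b=read_camera("scene")[180:300,240:400,::-1]
b=cv2.resize(b,(640,480),interpolation=cv2.INTER_CUBIC)
cv2.imwrite("pics/t5.png",cv2.resize(np.hstack([im[:,:,::-1],b]),(800,300)))
E
```

```text
pos [ 0.5064 -0.0026  0.1965] R [[-0.0, 0.998, -0.059], [-0.0, -0.059, -0.998], [-1.0, -0.0, 0.0]] q [-0.    0.16 -0.33  1.09 -0.    1.62] F [ 0.2 -1.1 -0.7] w 1.002 t 9.9
turn 1 [0.0031 0.0002 0.    ]
turn -1 [-3.1385e+00 -1.0000e-04  3.0000e-04]
0.085 (array([0.51090774, 0.09360038]), np.float64(0.070899480371383))
0.09 (array([0.51090258, 0.09332257]), np.float64(0.06950637754650857))
0.095 (array([0.51089742, 0.09304476]), np.float64(0.06811327472163142))
[ 0.5103  0.0929  0.0882 -0.033  -0.0252] 0.00044725763931775797
keeper_pin [([0.608, 0.116, 0.101], 0.9)]
keeper []
scene [([0.607, 0.144, 0.104], 0.6)]
scene (array([ 0.42201246, -0.32942074]), np.float64(0.09229625728946271)) 0.98
scene (array([ 0.76646079, -0.32407339]), np.float64(0.09216659978828455)) 0.75
scene (array([0.51382762, 0.09367205]), np.float64(0.0709805554352954)) 0.6
top [([0.608, 0.137, 0.099], 0.62)]
top (array([0.5119396 , 0.09696169]), np.float64(0.06922150298359657)) 0.8
top (array([ 0.34362914, -0.29559489]), np.float64(0.09134563030172564)) 0.77
```

View pics/t5.png

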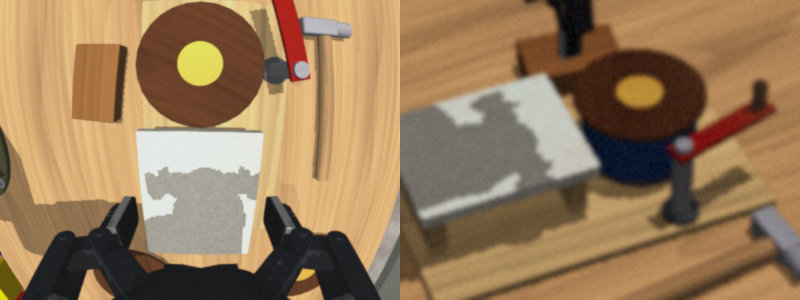

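The view shows the lid seated on the canister at (200,63), flange level with the rim in the scene crop, and the fit gives its top at 0.088–0.090. The keeper is still parked. I estimate pivot (0.616, 0.086), pin (0.6015, 0.183) and an angle of about 0.22. Next I cage the pin between half-open fingers.

Request:
drive_tool:
  deltas:
    - [[0, 0, 0, -0.105, 0, 0], [0, 0, 0, -0.105, 0, 0], [0, 0.0203, -0.0283, 0, 0, 0], [0, 0.0203, -0.0283, 0, 0, 0], [0, 0.0203, -0.0283, 0, 0, 0], [0, 0.0203, -0.0283, 0, 0, 0], [0, 0.0203, -0.0283, 0, 0, 0], [0, 0.0203, -0.0283, 0, 0, 0], [0, 0, 0, 0, 0, 0], [0, 0, 0, 0, 0, 0], [0, 0, 0, 0, 0, 0]]
  claw: 0.55

```text
time_s: 11.47
ee_pos: [0.6008, 0.1843, 0.1964]
orientation: [1.095, 1.278, -1.097]
ft_force: [-0.3, 0.3, 0.3]
width: 0.449
```

```bash
python3 - <<'E'
from h import *
plan([(.6015,.183,.2),(.6015,.183,.108)],(.989,.149))
m=camera_model("wrist");im=read_camera("wrist");cv2.imwrite("pics/w6.png",im[:,:,::-1])
def proj(X):
    c=m["R"]@np.array(X)+m["t"];a=np.arctan2(np.hypot(c[0],c[1]),c[2]);K=m["intrinsics"]
    return (c[:2]/np.hypot(c[0],c[1])*a*K[0,0]+K[:2,2]).round(1)
print("pin top pred",proj((.6015,.183,.135)),"pivot",proj((.616,.086,.103)))
E
```

```text
pos [0.6008 0.1843 0.1964] R [[-0.001, 0.988, 0.152], [-0.001, 0.152, -0.988], [-1.0, -0.001, 0.001]] q [ 0.3   0.38 -0.03  1.16 -0.    1.72] F [-0.3  0.3  0.3] w 0.449 t 11.47
turn 1 [0.0029 0.0006 0.0011]
  shift [-0.0036  0.0004  0.0014]
  shift [0.092 0.    0.   ]
turn -1 [-3.1387e+00 -1.7000e-03  9.0000e-04]
  shift [-0.0036 -0.0004 -0.0014]
  shift [0.092 0.    0.   ]
pin top pred [323.2 266.1] pivot [322.2 365.2]
```

View pics/w6.png

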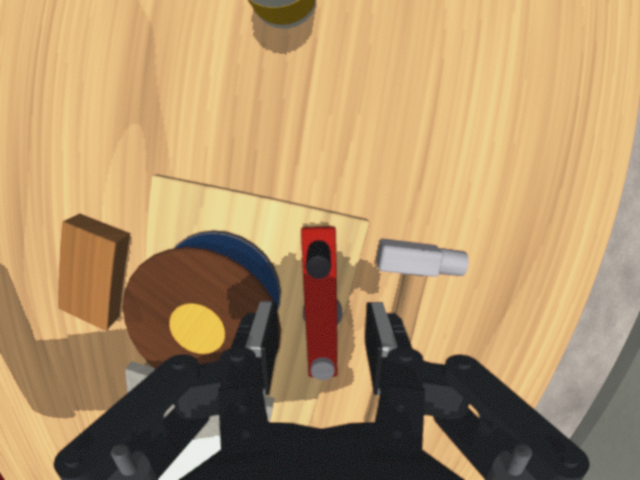

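The pin top is at (319,265) against a predicted (323,266), so the estimate is good to about 2 mm. I'm lowering the fingers to straddle it.

Request:
drive_tool:
  deltas:
    - [[0.03, -0.001, 0.001, 0, 0, 0], [0.03, 0, 0, 0, 0, 0], [0.02, 0, 0, 0, 0, 0], [0.008, 0, 0, 0, 0, 0], [0.003, 0, 0, 0, 0, 0], [0, 0, 0, 0, 0, 0], [0, 0, 0, 0, 0, 0]]

```text
time_s: 12.1
ee_pos: [0.6014, 0.1832, 0.1074]
orientation: [1.098, 1.276, -1.095]
ft_force: [-0.0, 0.6, -0.5]
width: 0.449
```

Request:
drive_tool:
  deltas:
    - [[0, -0.0069, 0.00024, -0.07, 0, 0], [0, -0.0069, 0.00024, -0.07, 0, 0], [0, -0.0069, 0.00024, -0.07, 0, 0], [0, -0.0069, 0.00024, -0.07, 0, 0], [0, -0.0069, 0.00024, -0.07, 0, 0], [0, -0.0069, 0.00024, -0.07, 0, 0], [0, -0.0069, 0.00024, -0.07, 0, 0], [0, -0.0069, 0.00024, -0.07, 0, 0], [0, -0.0069, 0.00024, -0.07, 0, 0], [0, -0.0069, 0.00024, -0.07, 0, 0], [0, -0.0069, 0.00024, -0.07, 0, 0], [0, -0.0069, 0.00024, -0.07, 0, 0], [0, -0.0069, 0.00024, -0.07, 0, 0], [0, -0.0069, 0.00024, -0.07, 0, 0], [0, -0.0069, 0.00024, -0.07, 0, 0], [0, -0.0069, 0.00024, -0.07, 0, 0], [0, -0.0069, 0.00024, -0.07, 0, 0], [0, 0, 0, 0, 0, 0], [0, 0, 0, 0, 0, 0]]

```text
time_s: 13.68
ee_pos: [0.5205, 0.1084, 0.1073]
orientation: [0.182, 1.561, -0.181]
ft_force: [0.4, 0.4, -0.5]
width: 0.45
```

```bash
python3 - <<'E'
from h import *
pv=np.r_[.616,.086];cx=-.078
aim=[]
for phi in(1.57,1.66):
    a=cx+np.pi/2+phi;aim.append((*(pv+.098*np.r_[np.cos(a),np.sin(a)]),.1074))
a=cx+np.pi+1.57
plan(aim,(np.cos(a),np.sin(a)))
p=r.get_obs()["ee_pos"][:2]-pv;print(np.hypot(*p),np.arctan2(p[1],p[0])-cx-np.pi/2)
cv2.imwrite("pics/w7.png",read_camera("wrist")[:,:,::-1])
E
```

```text
pos [0.5205 0.1084 0.1073] R [[0.003, 0.229, 0.973], [0.001, 0.973, -0.229], [-1.0, 0.001, 0.002]] q [ 0.21  0.27 -0.4   0.9   0.    0.44] F [ 0.4  0.4 -0.5] w 0.45 t 13.68
turn 1 [ 2.989e+00 -1.400e-03 -3.800e-03]
  shift [-0.0001  0.0148  0.001 ]
  shift [ 0.      0.0088 -0.0004]
turn -1 [-0.1526  0.0025 -0.001 ]
  shift [-0.0001 -0.0148 -0.001 ]
  shift [ 0.     -0.0088  0.0004]
0.09811947690247724 1.4186928837595283
```

View pics/w7.png

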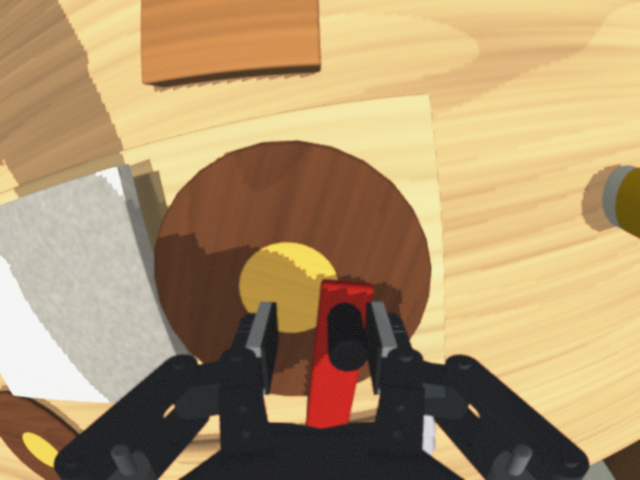

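The caged pin (345,340) is against the trailing finger, with the bar at about 1.3 rad. I'll keep going slowly to the stop while watching force.

Request:
drive_tool:
  deltas:
    - [[0, -0.002, 0, -0.02, 0, 0], [0, -0.002, 0, -0.02, 0, 0], [0, -0.002, 0, -0.02, 0, 0], [0, -0.002, 0, -0.02, 0, 0], [0, -0.002, 0, -0.02, 0, 0], [0, -0.002, 0, -0.02, 0, 0], [0, -0.002, 0, -0.02, 0, 0], [0, -0.002, 0, 0, 0, 0], [0, -0.002, 0, 0, 0, 0], [0, -0.002, 0, 0, 0, 0], [0, 0, 0, 0, 0, 0], [0, 0, 0, 0, 0, 0]]

```text
time_s: 14.73
ee_pos: [0.5164, 0.0882, 0.1057]
orientation: [0.07, 1.57, -0.07]
ft_force: [0.8, 0.5, -0.7]
width: 0.45
```

Request:
drive_tool:
  deltas:
    - [[0, -0.001, 0, 0, 0, 0], [0, -0.001, 0, 0, 0, 0], [0, -0.001, 0, 0, 0, 0], [0, 0, 0, 0, 0, 0]]

```text
time_s: 15.07
ee_pos: [0.5161, 0.0854, 0.1058]
orientation: [0.07, 1.57, -0.07]
ft_force: [-0.8, 0.1, -0.1]
width: 0.447
```

Continue, in small steps, until the force shows the stop.

Request:
drive_tool:
  deltas:
    - [[0, -0.001, 0, 0, 0, 0], [0, -0.001, 0, 0, 0, 0], [0, -0.001, 0, 0, 0, 0], [0, 0, 0, 0, 0, 0]]

```text
time_s: 15.4
ee_pos: [0.5159, 0.0827, 0.1058]
orientation: [0.07, 1.57, -0.069]
ft_force: [-0.7, 2.5, -0.6]
width: 0.448
```

Request:
drive_tool:
  deltas:
    - [[0, -0.001, 0, 0, 0, 0], [0, -0.001, 0, 0, 0, 0], [0, -0.001, 0, 0, 0, 0], [0, 0, 0, 0, 0, 0]]

```text
time_s: 15.73
ee_pos: [0.5158, 0.0824, 0.1057]
orientation: [0.074, 1.57, -0.064]
ft_force: [0.6, 11.7, -2.5]
width: 0.448
```

```bash
python3 - <<'E'
from h import *
plan([],(1,0))
im=read_camera("wrist");cv2.imwrite("pics/w8.png",im[:,:,::-1])
m=camera_model("wrist")
hsv=cv2.cvtColor(im,cv2.COLOR_RGB2HSV)
E
```

```text
pos [0.5158 0.0824 0.1057] R [[0.0, 0.087, 0.996], [0.006, 0.996, -0.087], [-1.0, 0.006, -0.001]] q [ 0.15  0.26 -0.43  0.89  0.01  0.24] F [ 0.6 11.7 -2.5] w 0.448 t 15.73
turn 1 [ 1.4835 -0.0051 -0.0048]
turn -1 [-1.6581  0.0049 -0.0052]
```

The force rose to 12 N at the stop, so I'm centring the cage off the pin and going up.

Request:
drive_tool:
  deltas:
    - [[0, 0.003, 0, 0, 0, 0], [0, 0.004, 0, 0, 0, 0], [0, 0.004, 0, 0, 0, 0], [0, 0, 0, 0, 0, 0], [-0.02, 0, 0, 0, 0, 0], [-0.03, 0, 0, 0, 0, 0], [-0.03, 0, 0, 0, 0, 0], [-0.03, 0, 0, 0, 0, 0], [0, -0.03, 0, 0, 0, 0], [0, -0.04, 0, 0, 0, 0], [0, -0.04, 0, 0, 0, 0], [0, -0.03, 0, 0, 0, 0], [0, 0, 0, 0, 0, 0], [0, 0, 0, 0, 0, 0]]

```text
time_s: 16.95
ee_pos: [0.504, -0.0505, 0.2159]
orientation: [0.072, 1.569, -0.073]
ft_force: [-0.4, 0.4, 0.1]
width: 0.455
```

```bash
python3 - <<'E'
from h import *
plan([],(1,0))
im=read_camera("top")
for e in outline_of("top","lid"): print(circ("top",e["region"],.09),round(e["conf"],2))
sc=read_camera("scene")
for c,i in(("top",im),("scene",sc)):
    hsv=cv2.cvtColor(i,cv2.COLOR_RGB2HSV)
    red=((hsv[...,0]<6)|(hsv[...,0]>174))&(hsv[...,1]>170)&(hsv[...,2]>80); red[:190]=0;red[:,:250]=0
    P=ray(c,big(red),.103);v=np.linalg.svd(P-P.mean(0))[2][0];v*=-np.sign(v[0]);a=np.arctan2(v[1],v[0])%(2*np.pi)
    print(c,"red",len(P),P.mean(0).round(4),"keeper angle",a+.078-np.pi/2)
f=lambda q:cv2.resize(q[:,:,::-1],(400,300),interpolation=cv2.INTER_CUBIC)
w=read_camera("wrist")
cv2.imwrite("pics/f.png",np.hstack([f(sc[180:300,240:400]),f(im[190:340,240:440])]))
E
```

```text
pos [ 0.504  -0.0505  0.2159] R [[0.0, 0.092, 0.996], [-0.0, 0.996, -0.092], [-1.0, -0.0, 0.0]] q [-0.1   0.15 -0.3   1.13 -0.   -0.01] F [-0.4  0.4  0.1] w 0.455 t 16.95
turn 1 [1.4786e+00 4.0000e-04 1.0000e-04]
turn -1 [-1.663e+00 -1.000e-04  4.000e-04]
(array([ 0.34384481, -0.30109942]), np.float64(0.08767698180083049)) 0.9
(array([0.51167805, 0.09508329]), np.float64(0.06836312921096979)) 0.67
(array([ 0.68941594, -0.29016569]), np.float64(0.0910153987264928)) 0.56
top red 98 [0.5697 0.0914 0.103 ] keeper angle 1.5672271490226177
scene red 53 [0.5663 0.0884 0.103 ] keeper angle 1.5342184907628207
```

View pics/f.png

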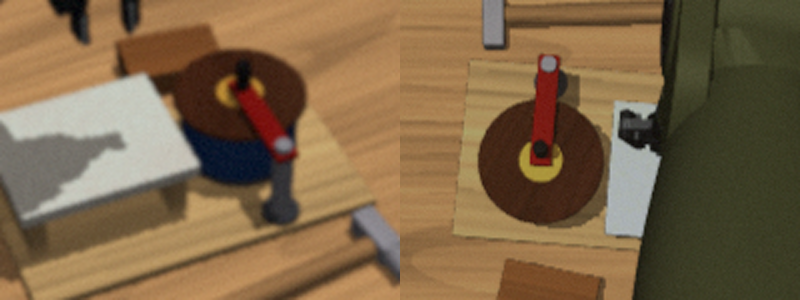

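The lid is seated at (0.5117, 0.0951), on the canister's centre. The keeper measures 1.57 rad in the top view and 1.53 in the scene view, and the arm is clear.

```bash
python3 -c "
from rig import r
print(r.hand_in())"
```

```text
the job is handed in; nothing more can be done
None
```

The lid is in the canister's mouth and the keeper bar is across it at its stop. I handed the job in at about 17 s of robot time; no verdict was reported.

I pushed the smallest lid, the one on the shelf, along the shelf with two spread fingers until it dropped in. After checking it, I caged the keeper pin between half-open fingers, swung it round to the stop (contact force rose to about 12 N), and retreated clear.

**Lid position:** in the last top view it sits within about 1 mm of the canister's centre.

**Lid seating:** I checked height and tilt before swinging the keeper, not after. The wrist camera put the lid's top at about 0.088–0.090 m, against 0.090 m for a seated lid. The tilt fit from the same outline gave about 0.04 rad, above the 0.025 limit. I took that as noise, because the circle fit and the scene picture both showed the lid level and seated.

**Keeper angle:** it measured 1.57 rad in the top view and 1.53 rad in the scene view, both above the 1.42 needed.

**Other objects:** the arm never touched the glue bottle, hammer or offcut. I did not measure their positions again at the end.

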